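# Clip the work light on the telescoping mast, raise the mast to its second stop and hold it

## Robot

A 6-joint arm with a two-finger parallel gripper is mounted at the origin on a cart in front of the work surface, level with it; the furniture and walls round the work are solid. World frame = base frame: x ahead of the robot, y to its left, z up, the work surface at z = 0. Lengths are in m, angles in rad, forces in N, time in s.
With the tool pointing down it reaches from about 0.225 to 0.875 m from the base axis. Payload 3.4 kg.
Tool frame: the origin (TCP) lies at the very end of the fingers, on their centre line; the grasp point (between the pads) lies behind it (manip.grasp_offset is the z of the grasp point in the tool frame, in m); z points along the fingers, y is the line along which they close (so a half turn about z gives the same grasp; the last joint's range is limited). The gripper opens to 85 mm and grips with 20 to 120 N. Pads are 22 mm wide; open, the fingers measure 114 mm over their backs; the gripper's body (76 mm by 85 mm) begins 54 mm behind the grasp point. The pads swing forward as they close: fully open they stand 13 mm farther back than shut.
Start: joints at [1.069, 0.276, 1.505, -0, 1.361, -0.121], TCP at [0.214, 0.534, 0.231] pointing down, gripper open.
Joint ranges: [-2.89, 2.89], [-0.75, 2.08], [0.22, 2.7], [-1.18, 4.32], [0.11, 2.71], [-2.7, 2.7]. Speed limits (rad/s): [2.57, 2.57, 3.14, 3.14, 3.14, 3.14].

## Interface

Orientations are given as a unit quaternion [w, x, y, z].
In Python, from rig import manip gives the robot as it stands.
- The arm moves only by the shell command python3 -m pendant 'ROWS' [FORCE]. ROWS is JSON, a list of rows, each an object of numbers: "dx", "dy", "dz": the shift along the tool's x, y, z in m; "rx", "ry", "rz": the turn, a rotation vector about the tool's x, y, z in degrees; "hand": the finger opening in m, from 0 to 0.0854. In form: [{"dx": .., "dy": .., "dz": .., "rx": .., "ry": .., "rz": .., "hand": ..}, ...]. A call has 1 to 12 rows; each row shifts and turns the commanded pose from where the row before left it, along the tool's axes as they then stand; what a row does not reach is not made up. A row lasts 1/12 s, in which the tool goes at most 41.7 mm and 7.16 degrees, less where a joint would pass 70% of its speed; a pose out of reach is approached as far as the arm can. A call is refused whole if a number of a shift passes 0.0417 or a number of a turn 7.16, either way. A call with a gripper value outside its range is refused whole. The fingers move at their own pace and stop on an object; FORCE is the grip in N (left out, the last holds). Time passes only in rows, so rows that do not move let the fingers close. It gives the time, the measured TCP pose, the force, the opening and the grip force at its end, in the units of the state.
- manip.get_state(): the state, without advancing time (a new reading comes with each control period).
- manip.get_image(name): name is "scene" or "top"; returns a dict with "frame" (400x640x3 uint8, red, green, blue), "fx", "fy", "cx", "cy" (pixels), "position" and "attitude" of the camera in the world. Camera axes: x right, y up, looking along -z (the intrinsics and any distortion apply to the point x, -y, -z); pixel columns grow to the right and rows downward; lengths in m; the calibration is good to about 2 mm. A picture is of the moment at which its call begins. There is no depth.
- manip.sign_off(): hands the job in; it is judged then, once.
The state is a dict: "clock": time; "qpos": joint angles; "qd": joint speeds; "effort": joint torques, N m; "position": TCP position; "ee_rot": TCP orientation; "contact_force": force on the tool from outside, world axes, zero at the start; "moment": the same for the moment, N m; "width": finger opening in m; "gripper_force": force on a finger pad.
Only numpy, scipy, OpenCV 4.12 (cv2) and the standard library are available. Lean on these libraries where they do the work, as an engineer would, in place of code of your own. Each camera call takes 0.05 s, during which the arm holds its last target. There are 200 camera calls.

## Task

Take the clip-on work light off the tray wall and clip it onto the top edge of the yellow tab of the bench mast, pushed fully home and upright, then let go of it. Then squeeze the red release button in the mast's black grip head and, keeping it pressed, pull the head straight up past the first stop to the second stop (all the way up). Finish while still holding the head up there with the button squeezed in; never let the light drop, and leave the mug, the glue bottle and the battery pack where they stand.

Things in the scene. Friction and masses are not known exactly. Their poses are not given: they have to be found in the camera images.
- light: Clip-on work light, 85 g: two orange levers on a steel pin, sprung like a clothes peg, jaws down, handles up; grey lamp barrel (21 mm across) at x +13 to +31, z +4 to +25 mm. Origin: roof of the jaw slot, which rests on the edge it is clipped to; z up, x along the edge, y across it. Levers 24 mm wide in x; jaws reach 24 mm below the origin and grip 6 mm. May be clipped either way round.
- lever_l (a joint): Opening angle of the light's jaws (both levers turn alike): 0 = gripping a 6 mm plate, 0.28 = wholly open.
- tray: Fixed plywood tray 150 x 130 x 70 mm, walls 6 mm, holding a wax tin (top 79 mm above the bench) and a blue box. Origin: centre of its underside. At the start the light is clipped upright on its right-hand (own -y) wall, whose rim runs along own x at y = -62 mm, 70 mm above the bench.
- mast_base: Telescoping mast, fixed upright on the bench by a round grey foot 104 mm across. Origin: centre of the foot's underside; z up; own +x points from the mast to the yellow tab, the red button is on the own +y side.
- head (a point): Centre of the mast's black grip head, 163 mm above the bench when down; moves with the mast, axes as mast_base. Head 40 x 34 x 48 mm, from 26 mm below to 22 mm above this point. Pinch along own y, one finger on the red button (+y), one on the -y face: 41.5 mm across, 35.5 mm with the button in. The tubes below are at most 45 mm across and begin 42 mm under it.
- tab (a point): Middle of the usable top edge of the yellow tab, 105 mm from head in own +x, 128 mm above the bench when down; moves with the mast, axes as mast_base. The tab is an upright plate 6 mm thick in y, 43 mm tall; its edge runs along x, free for 38 mm towards the mast and 45 mm outward. The light belongs here: its origin on this point, within 25 mm along the edge.
- mast (a joint): Height of the mast's head above its lowest place, m: 0 at the start, first stop 0.056, second stop (end of travel) 0.110. With the button out a catch blocks it at 0 and at the first stop. No catch at the second stop: let go, it sinks to about 0.07 (from below the first stop, to 0.015) and rests on the catch. Weighs about 0.4 kg, friction 1 N.
- button (a joint): Travel of the red release button, m: 0 out, 0.006 wholly in; the catch is free beyond 0.0045. Springs back; 3 N to start, 6 N wholly in.
- mug: Orange mug, 81 x 113 x 101 mm, a bystander; origin under its centre.
- glue_bottle: Pale glue bottle with red nozzle, 60 mm across, 204 mm tall, a bystander; origin under its centre.
- battery_pack: Black power tool battery, 118 x 79 x 57 mm, a bystander; origin under its centre.
- light_grip (a point): Point between the light's two handles, 48 mm above the light's origin, axes as light. Round rubber ridges here are 47 mm across outside in y: pinch them along y (the handles end 5 mm higher). About 11 N opens the jaws wholly (20 N is fine): the ridges are then about 26 mm across and the jaws gape 13 mm wider than the 6 mm wall.
- button_face (a point): Middle of the face of the red button when out, 24.5 mm from head in own +y (this point does not move in with the button). Button 24 mm wide (x), 28 mm high, stands out 7.5 mm. A pinch of 15 N or more across the head presses it wholly; 25 to 30 N also carries the mast.
There are look-alikes about, which are no part of the job. What is shaped like the light but blue or purple is not meant.

How it is judged:
On the way, in this order (a step that is already met when the one before it is completed fails the run):
1. the light is clipped on the tab, pushed home and upright, and let go, with the mast still down (x of light in the frame of tab between -0.028 and 0.035 m and y of light in the frame of tab between -0.006 and 0.006 m and z of light in the frame of tab between -0.004 and 0.007 m and angle between light's own z axis and vertical below 0.2 rad and contact force between light and the fingers below 0.1 N and value of joint lever_l below 0.06 rad and value of joint mast below 0.01 m), for 0.2 s.
2. the red button is pressed in with the mast still down (value of joint button above 0.0048 m and value of joint mast below 0.02 m), for 0.05 s.
At the end, for the whole second after the job is handed in: The fingers hold the mast's head within 6 mm of the second stop, button in by 4.5 mm or more; the light is still clipped on the tab: jaws wholly on the plate, slot within 8 mm of home, leaning under 0.22 rad, at rest, untouched by the robot (value of joint mast above 0.104 m and value of joint button above 0.0045 m and contact force between the fingers and mast above 2 N and x of light in the frame of tab between -0.03 and 0.037 m and y of light in the frame of tab between -0.006 and 0.006 m and z of light in the frame of tab between -0.005 and 0.008 m and angle between light's own z axis and vertical below 0.22 rad and contact force between light and the arm below 0.1 N and contact force between light and the fingers below 0.1 N and linear speed of light below 0.03 m/s); the arm keeps its last pose, push and grip.
It fails at once if the light was dropped (height (world z) of light below 0.04 m).
It fails at once if the mug was disturbed (distance of mug from where it was at the start of the episode above 0.03 m).
It fails at once if the glue bottle was disturbed (distance of glue_bottle from where it was at the start of the episode above 0.03 m).
It fails at once if the battery pack was disturbed (distance of battery_pack from where it was at the start of the episode above 0.03 m).
It also fails if it takes over 61 s, if anything falls off the work surface, if the arm or the gripper's body presses on something with over 40 N, if the wrist force passes 120 N, or if a joint passes its speed limit or range.

## Working session

There is one attempt and no reset: what is moved stays moved. The work goes in short steps, Python scripts to look and compute and a shell command to move; the robot and the scene stay as the last step left them, time stands still between calls to the robot, and variables do not carry over. Pictures are saved under pics/ and viewed, at most 10 in all, crops included, and the job is handed in when it is done.

```bash
ls; mkdir -p pics
python3 - <<'E'
from rig import manip
import cv2
print(manip.get_state(), manip.grasp_offset)
for n in ("scene","top"):
    d=manip.get_image(n); cv2.imwrite(f"pics/{n}0.png",d["frame"][:,:,::-1])
    print({k:v for k,v in d.items() if k!="frame"})
E
```

```text
pics
{'clock': 0.0, 'qpos': array([ 1.06898735e+00,  2.76574541e-01,  1.50615447e+00,  2.17850958e-06,
        1.36067467e+00, -1.20988286e-01]), 'qd': array([ 7.20114885e-05,  5.53138399e-05,  1.52927421e-03, -1.70045669e-03,
        2.01867679e-03,  1.91466854e-03]), 'effort': array([ 1.36129322e-03, -4.16763783e+01, -2.45804679e+01, -2.36628657e-04,
        1.09897097e-02, -1.69233408e-05]), 'position': array([0.21345757, 0.53333772, 0.23044286]), 'ee_rot': array([-2.78453660e-04,  1.89261986e-01,  9.81926209e-01, -8.61635014e-04]), 'contact_force': array([ 0.45704282, -0.24553245, -0.35010097]), 'moment': array([-0.00103658, -0.01079357,  0.00597845]), 'gripper_force': 0.0, 'width': 0.0853945025764177} -0.0187
{'fx': 435.63133265249013, 'fy': 435.63133265249013, 'cx': 314.7289442138898, 'cy': 206.5651346083016, 'position': array([ 0.09489955, -0.84123371,  0.88582355]), 'attitude': array([ 0.86515422,  0.42509382, -0.11852305, -0.23823456])}
{'fx': 437.0766952058147, 'fy': 437.0766952058147, 'cx': 315.457419581188, 'cy': 204.13774932570763, 'position': array([-0.18011916, -0.21186633,  1.41807908]), 'attitude': array([ 0.77324652,  0.22242486, -0.17299586, -0.56805759])}
```

View pics/scene0.png

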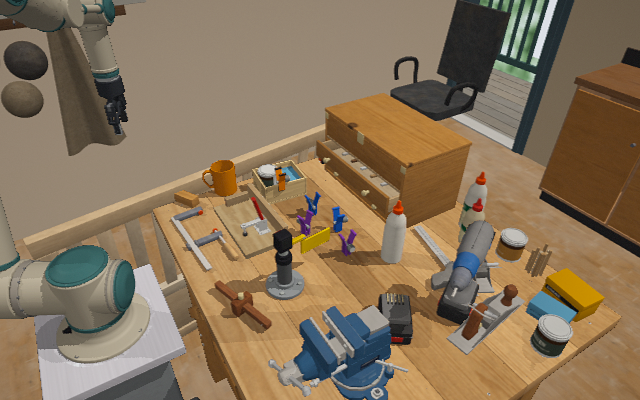

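View pics/top0.png

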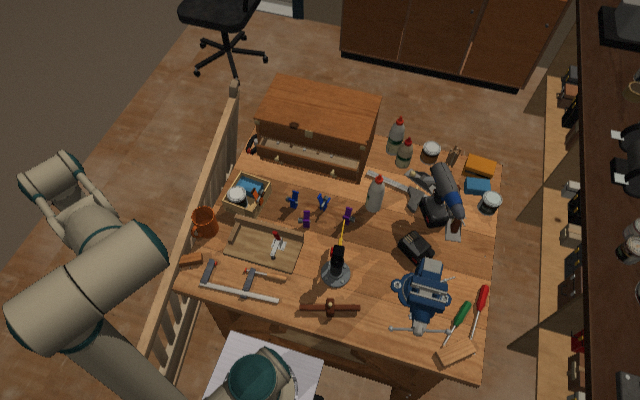

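```bash
cat > h.py <<'E'
import numpy as np, cv2
from scipy.spatial.transform import Rotation as R
def ray(d,u,v):
    r=R.from_quat(np.roll(d["attitude"],-1)).as_matrix()
    c=np.array([(u-d["cx"])/d["fx"],-(v-d["cy"])/d["fy"],-1.]); return np.array(d["position"]),r@c
def atz(d,u,v,z):
    p,r=ray(d,u,v); return p+r*(z-p[2])/r[2]
def tri(obs):
    A=np.zeros((3,3));b=np.zeros(3);L=[]
    for d,u,v in obs:
        p,r=ray(d,u,v); r=r/np.linalg.norm(r); P=np.eye(3)-np.outer(r,r);A+=P;b+=P@p;L.append((p,r))
    x=np.linalg.solve(A,b)
    return x,[np.linalg.norm(np.cross(x-p,r)) for p,r in L]
def proj(d,X):
    r=R.from_quat(np.roll(d["attitude"],-1)).as_matrix()
    c=r.T@(np.array(X)-d["position"]); return d["cx"]-d["fx"]*c[0]/c[2], d["cy"]+d["fy"]*c[1]/c[2]
def crop(f,x,y,w,h,s,step=10):
    o=cv2.resize(f[y:y+h,x:x+w,::-1],(w*s,h*s),interpolation=cv2.INTER_CUBIC)
    for u in range((x+step-1)//step*step,x+w,step):
        X=int((u-x+.5)*s); cv2.line(o,(X,0),(X,6),(0,255,0),1); cv2.putText(o,str(u),(X-10,18),0,.35,(0,255,0),1)
    for v in range((y+step-1)//step*step,y+h,step):
        Y=int((v-y+.5)*s); cv2.line(o,(0,Y),(6,Y),(0,255,0),1); cv2.putText(o,str(v),(8,Y+4),0,.35,(0,255,0),1)
    return o
E
python3 - <<'E'
from h import *
from rig import manip
s=manip.get_image("scene");t=manip.get_image("top")
np.save("s0.npy",s,allow_pickle=True);np.save("t0.npy",t,allow_pickle=True)
a=crop(s["frame"],245,153,66,50,6);b=crop(t["frame"],215,165,66,50,6)
c=crop(s["frame"],260,220,80,80,5);e=crop(t["frame"],305,207,80,80,5)
cv2.imwrite("pics/tray.png",np.hstack([a,b])); cv2.imwrite("pics/mast.png",np.hstack([c,e]))
E
```

```text
(no output)
```

View pics/tray.png

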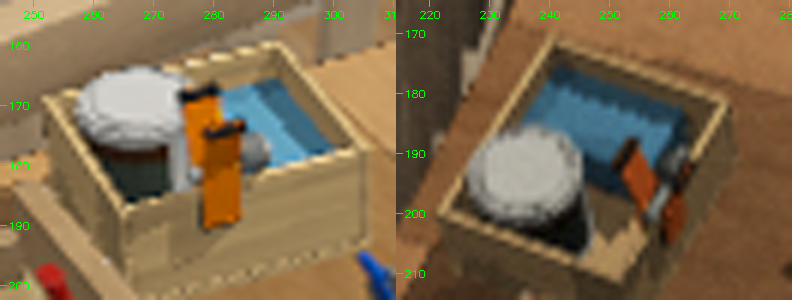

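View pics/mast.png

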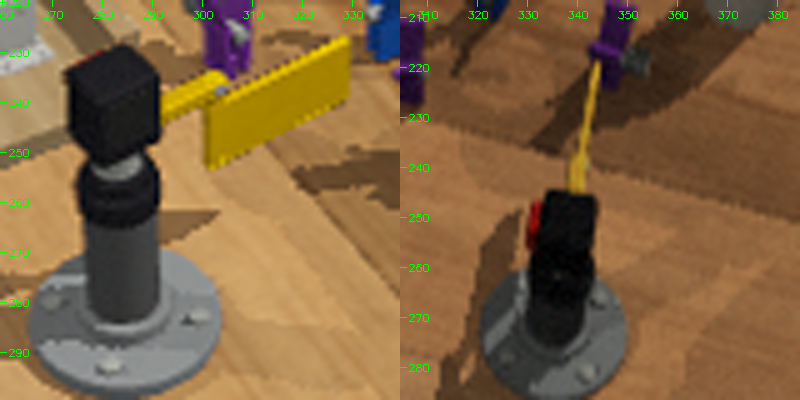

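Run:
```python
from h import *
from scipy.optimize import least_squares
s=np.load("s0.npy",allow_pickle=True).item();t=np.load("t0.npy",allow_pickle=True).item()
print("tray rim scene",[atz(s,u,v,.07)[:2].round(4) for u,v in[(252,168.5),(264.5,187.5),(305.5,178),(292,159.5)]])
print("tray rim top",[atz(t,u,v,.07)[:2].round(4) for u,v in[(241,171.5),(232,200),(254,211),(270.5,182)]])
print("outer handle",tri([(s,282.3,174),(t,261,193)])," inner",tri([(s,278,168),(t,252.5,189)]))
print("lamp",tri([(s,287.5,178),(t,262,191)]))
obs=[(s,(150,0,-35),(329.5,226.7)),(s,(67,0,-35),(301,239.7)),(s,(67,0,-78),(301.3,253.5)),
 (t,(150,0,-35),(343.8,219)),(s,(20,-17,22),(291.3,234.8)),(s,(20,17,22),(284.5,228.8)),(s,(-20,-17,22),(279,239.3)),
 (t,(0,24.5,0),(331.3,251)),(t,(20,17,22),(335,245.5)),(t,(20,-17,22),(344,247))]
def W(p,X):
    c,S=np.cos(p[2]),np.sin(p[2]); X=np.array(X)/1e3
    return [p[0]+c*X[0]-S*X[1],p[1]+S*X[0]+c*X[1],.163+X[2]]
f=lambda p:np.concatenate([np.subtract(proj(d,W(p,X)),uv) for d,X,uv in obs])
r=least_squares(f,[.45,0,.3],loss="soft_l1"); print(r.x); print(f(r.x).reshape(-1,2).round(1))
print("tab",W(r.x,(105,0,-35)),"foot",proj(s,[*r.x[:2],0]),proj(t,[*r.x[:2],0]))
print("lookalike near tab", atz(t,344,215,.05))
```

```text
tray rim scene [array([0.5637, 0.3619]), array([0.5513, 0.2367]), array([0.6935, 0.2167]), array([0.711 , 0.3436])]
tray rim top [array([0.709 , 0.3407]), array([0.5776, 0.3221]), array([0.5577, 0.2277]), array([0.697 , 0.2158])]
outer handle (array([0.60963698, 0.21680634, 0.11531131]), [np.float64(0.001637836001807117), np.float64(0.0016378360018072199)])  inner (array([0.61269298, 0.25062369, 0.11943049]), [np.float64(0.002848764202335651), np.float64(0.0028487642023356926)])
lamp (array([0.63341402, 0.22517846, 0.08828711]), [np.float64(0.00340650596284286), np.float64(0.0034065059628429436)])
[ 0.43616101 -0.11570554  0.12805865]
[[-1.1  1. ]
 [ 2.7  0.8]
 [ 2.6 -0.9]
 [-0.3  1. ]
 [ 0.9 -0.1]
 [-0.4 -1.2]
 [-0.4  2.3]
 [-1.1  2.1]
 [-1.2 -0.7]
 [ 0.5 -0.5]]
tab [np.float64(0.5403012345545313), np.float64(-0.10229610528593554), np.float64(0.128)] foot (np.float64(284.45163760643567), np.float64(286.1955355758805)) (np.float64(335.1247993959985), np.float64(275.0757432816498))
lookalike near tab [ 0.65253691 -0.08576298  0.05      ]
```

```bash
cat >> h.py <<'E'
def go(x,y,z,yaw):  # yaw (deg) of tool y; prints needed total shift in tool axes, and turn
    from rig import manip
    st=manip.get_state(); m=R.from_quat(np.roll(st["ee_rot"],-1)).as_matrix()
    cur=np.degrees(np.arctan2(m[1,1],m[0,1])); dyaw=(yaw-cur+90)%180-90
    T=R.from_euler('z',dyaw,degrees=True).as_matrix()@m
    d=np.array([x,y,z])-st["position"]
    print("shift tool",(m.T@d*1e3).round(1),"mm; rz",round(-dyaw,2),"| after turn:",(T.T@d*1e3).round(1),"tilt",(np.degrees(np.arccos(-m[2,2]))).round(2), "q",st["qpos"].round(2),"pos",st["position"].round(4),"w",round(st["width"],4),"F",st["gripper_force"],st["contact_force"].round(1))
E
python3 - <<'E'
from h import *
from scipy.optimize import least_squares
s=np.load("s0.npy",allow_pickle=True).item();t=np.load("t0.npy",allow_pickle=True).item()
obs=[(s,(20,-17,22),(291.3,234.8)),(s,(20,17,22),(284.5,228.8)),(s,(-20,-17,22),(279,239.3)),
 (t,(20,17,22),(335,245.5)),(t,(20,-17,22),(344,247))]
def W(p,X):
    c,S=np.cos(p[2]),np.sin(p[2]); X=np.array(X)/1e3
    return [p[0]+c*X[0]-S*X[1],p[1]+S*X[0]+c*X[1],.163+X[2]]
def f(p):
    o=obs+[(s,(p[3]*100,0,-35),(329.5,226.7)),(t,(p[3]*100,0,-35),(343.8,219)),(s,(p[4]*100,0,-35),(301,239.7)),(s,(p[4]*100,0,-78),(301.3,253.5))]
    return np.concatenate([np.subtract(proj(d,W(p,X)),uv) for d,X,uv in o]+[[0,0] if 0 else np.subtract(proj(s,[p[0],p[1],0.01]),(284.3,284.5))])
r=least_squares(f,[.45,0,.1,1.5,.6],loss="soft_l1"); print(r.x); print(f(r.x).reshape(-1,2).round(1))
print("tab",W(r.x,(105,0,-35)))
# light consistency
L=lambda x,y,z:[.612+np.cos(.13)*x+np.sin(.13)*y,.231-np.sin(.13)*x+np.cos(.13)*y,.07+z]
for P in[(0,-.022,.053),(0,.022,.053),(.022,0,.0145)]: print(proj(s,L(*P)),proj(t,L(*P)))
go(.612,.231,.2,82.6)
E
```

```text
[ 0.43537694 -0.11629532  0.1380175   1.5545069   0.60302961]
[[ 0.7  0.1]
 [-0.6 -1. ]
 [-0.5  2.5]
 [-1.1 -0.4]
 [ 0.5 -0.3]
 [-0.   0.1]
 [-0.4 -0.1]
 [ 0.3  2. ]
 [ 0.3  0.3]
 [-0.2 -0.6]]
tab [np.float64(0.5393784605517143), np.float64(-0.10184945023023603), np.float64(0.128)]
(np.float64(283.55883202015275), np.float64(172.82569781696387)) (np.float64(262.6139934339324), np.float64(192.8720242384907))
(np.float64(278.89810110579623), np.float64(166.01473886090247)) (np.float64(251.8039180377278), np.float64(188.56539701565498))
(np.float64(288.01232529272284), np.float64(177.81925438559296)) (np.float64(261.0902758873079), np.float64(192.17394778198792))
shift tool [-482.3 -132.8   30.9] mm; rz -14.42 | after turn: [-434.1 -248.7   31. ] tilt 0.06 q [ 1.07  0.28  1.51 -0.    1.36 -0.12] pos [0.2136 0.5335 0.2308] w 0.0854 F 0.0 [-0.3  0.  -0.2]
```

```bash
python3 -m pendant '[{"dx":-0.03,"dy":-0.008},{"dx":-0.03,"dy":-0.008},{"dx":-0.03,"dy":-0.008},{"dx":-0.03,"dy":-0.008},{"dx":-0.03,"dy":-0.008},{"dx":-0.03,"dy":-0.008},{"dx":-0.03,"dy":-0.008},{"dx":-0.03,"dy":-0.008}]' && python3 -m pendant '[{"dx":-0.03,"dy":-0.008},{"dx":-0.03,"dy":-0.008},{"dx":-0.03,"dy":-0.008},{"dx":-0.03,"dy":-0.008},{"dx":-0.03,"dy":-0.008},{"dx":-0.03,"dy":-0.008},{"dx":-0.03,"dy":-0.008},{"rz":-7.1},{"rz":-7.1},{}]'; python3 -c "
from h import *
go(.611,.231,.125,82.6)"
```

```text
shift tool [-481.4 -133.   105.9] mm; rz -14.42 | after turn: [-433.1 -248.7  106. ] tilt 0.06 q [ 1.07  0.28  1.51 -0.    1.36 -0.12] pos [0.2136 0.5335 0.2308] w 0.0854 F 0.0 [-0.3  0.  -0.2]invalid input
```

```bash
python3 -m pendant '[{"dx":-0.03,"dy":-0.008,"dz":0,"rx":0,"ry":0,"rz":0,"hand":0.085}]'; echo "rc $?"
```

```text
clock: 0.28
position: [0.2354, 0.5175, 0.2309]
ee_rot: [-0.002, 0.187, 0.982, 0.001]
contact_force: [0.4, -0.6, 0.1]
width: 0.0849
gripper_force: 0.0
rc 0
```

```bash
python3 -m pendant '[{"dx":-0.03,"dy":-0.008,"dz":0,"rx":0,"ry":0,"rz":0,"hand":0.085},{"dx":-0.03,"dy":-0.008,"dz":0,"rx":0,"ry":0,"rz":0,"hand":0.085},{"dx":-0.03,"dy":-0.008,"dz":0,"rx":0,"ry":0,"rz":0,"hand":0.085},{"dx":-0.03,"dy":-0.008,"dz":0,"rx":0,"ry":0,"rz":0,"hand":0.085},{"dx":-0.03,"dy":-0.008,"dz":0,"rx":0,"ry":0,"rz":0,"hand":0.085},{"dx":-0.03,"dy":-0.008,"dz":0,"rx":0,"ry":0,"rz":0,"hand":0.085},{"dx":-0.03,"dy":-0.008,"dz":0,"rx":0,"ry":0,"rz":0,"hand":0.085},{"dx":-0.03,"dy":-0.008,"dz":0,"rx":0,"ry":0,"rz":0,"hand":0.085}]' && python3 -m pendant '[{"dx":-0.03,"dy":-0.008,"dz":0,"rx":0,"ry":0,"rz":0,"hand":0.085},{"dx":-0.03,"dy":-0.008,"dz":0,"rx":0,"ry":0,"rz":0,"hand":0.085},{"dx":-0.03,"dy":-0.008,"dz":0,"rx":0,"ry":0,"rz":0,"hand":0.085},{"dx":-0.03,"dy":-0.008,"dz":0,"rx":0,"ry":0,"rz":0,"hand":0.085},{"dx":-0.03,"dy":-0.008,"dz":0,"rx":0,"ry":0,"rz":0,"hand":0.085},{"dx":-0.03,"dy":-0.008,"dz":0,"rx":0,"ry":0,"rz":0,"hand":0.085},{"dx":-0.03,"dy":-0.008,"dz":0,"rx":0,"ry":0,"rz":0,"hand":0.085},{"dx":0,"dy":0,"dz":0,"rx":0,"ry":0,"rz":-7.1,"hand":0.085},{"dx":0,"dy":0,"dz":0,"rx":0,"ry":0,"rz":-7.1,"hand":0.085},{"dx":0,"dy":0,"dz":0,"rx":0,"ry":0,"rz":0,"hand":0.085},{"dx":0,"dy":0,"dz":0,"rx":0,"ry":0,"rz":0,"hand":0.085}]'; python3 -c "
from h import *
go(.611,.231,.125,82.6)"
```

```text
clock: 0.95
position: [0.4385, 0.3655, 0.2312]
ee_rot: [-0.0, 0.189, 0.982, -0.0]
contact_force: [0.2, -0.1, 0.4]
width: 0.0852
gripper_force: 0.0
clock: 1.87
position: [0.6116, 0.2365, 0.2309]
ee_rot: [-0.0, 0.068, 0.998, -0.0]
contact_force: [-0.7, -0.6, -0.0]
width: 0.0852
gripper_force: 0.0
shift tool [ -0.2  -5.5 105.9] mm; rz -0.41 | after turn: [-1.000e-01 -5.500e+00  1.059e+02] tilt 0.04 q [ 0.26  0.4   1.32  0.    1.42 -1.17] pos [0.6116 0.2365 0.2309] w 0.0852 F 0.0 [-0.7 -0.6 -0. ]
```

```bash
python3 -m pendant '[{"dx":0,"dy":-0.0055,"dz":0.025,"rx":0,"ry":0,"rz":-0.4,"hand":0.085},{"dx":0,"dy":0,"dz":0.025,"rx":0,"ry":0,"rz":0,"hand":0.085},{"dx":0,"dy":0,"dz":0.025,"rx":0,"ry":0,"rz":0,"hand":0.085},{"dx":0,"dy":0,"dz":0.025,"rx":0,"ry":0,"rz":0,"hand":0.085},{"dx":0,"dy":0,"dz":0.02,"rx":0,"ry":0,"rz":0,"hand":0.085},{"dx":0,"dy":0,"dz":0.013,"rx":0,"ry":0,"rz":0,"hand":0.085},{"dx":0,"dy":0,"dz":0,"rx":0,"ry":0,"rz":0,"hand":0.07},{"dx":0,"dy":0,"dz":0,"rx":0,"ry":0,"rz":0,"hand":0.065},{"dx":0,"dy":0,"dz":0,"rx":0,"ry":0,"rz":0,"hand":0.065}]' 20
python3 - <<'E'
from h import *
from rig import manip
go(.611,.231,.098,82.6)
s=manip.get_image("scene");t=manip.get_image("top")
a=crop(s["frame"],250,130,65,70,6);b=crop(t["frame"],220,155,65,70,6)
cv2.imwrite("pics/grasp1.png",np.hstack([a,b]))
E
```

```text
clock: 2.62
position: [0.6117, 0.2317, 0.0995]
ee_rot: [0.001, 0.063, 0.998, 0.0]
contact_force: [0.7, -0.4, 0.1]
width: 0.0652
gripper_force: 0.0
shift tool [ 0.6 -0.8  1.5] mm; rz 0.15 | after turn: [ 0.6 -0.8  1.5] tilt 0.12 q [ 0.26  0.48  1.52  0.    1.14 -1.19] pos [0.6117 0.2317 0.0995] w 0.0652 F 0.0 [ 0.7 -0.4  0.1]
```

View pics/grasp1.png

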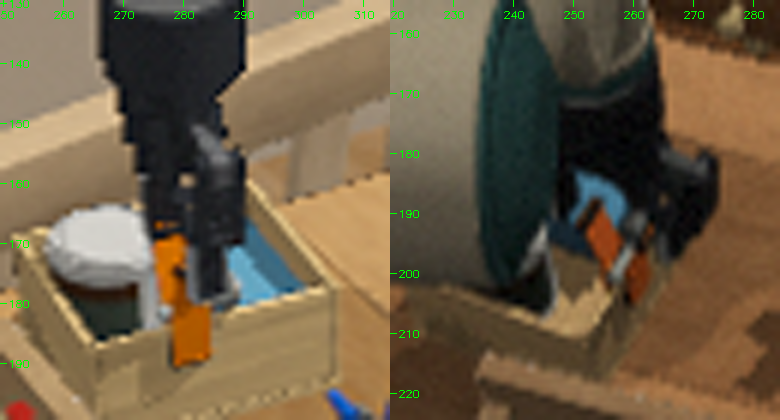

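```bash
python3 -m pendant '[{"dx":0,"dy":0,"dz":0.003,"rx":0,"ry":0,"rz":0,"hand":0.055},{"dx":0,"dy":0,"dz":0,"rx":0,"ry":0,"rz":0,"hand":0.05},{"dx":0,"dy":0,"dz":0,"rx":0,"ry":0,"rz":0,"hand":0.046},{"dx":0,"dy":0,"dz":0,"rx":0,"ry":0,"rz":0,"hand":0.046}]' 20;python3 -m pendant '[{"dx":0,"dy":0,"dz":0,"rx":0,"ry":0,"rz":0,"hand":0.042},{"dx":0,"dy":0,"dz":0,"rx":0,"ry":0,"rz":0,"hand":0.042},{"dx":0,"dy":0,"dz":0,"rx":0,"ry":0,"rz":0,"hand":0.042}]' 20
```

```text
clock: 3.05
position: [0.6113, 0.2308, 0.0961]
ee_rot: [0.0, 0.063, 0.998, -0.0]
contact_force: [0.0, -1.3, 3.1]
width: 0.0459
gripper_force: 5.6
clock: 3.3
position: [0.6117, 0.2312, 0.0968]
ee_rot: [0.001, 0.063, 0.998, 0.0]
contact_force: [-0.5, -0.8, 6.4]
width: 0.0422
gripper_force: 7.4
```

```bash
python3 -m pendant '[{"dx":0,"dy":0,"dz":-0.001,"rx":0,"ry":0,"rz":0,"hand":0.036},{"dx":0,"dy":0,"dz":-0.001,"rx":0,"ry":0,"rz":0,"hand":0.03},{"dx":0,"dy":0,"dz":0,"rx":0,"ry":0,"rz":0,"hand":0.02},{"dx":0,"dy":0,"dz":0,"rx":0,"ry":0,"rz":0,"hand":0.02},{"dx":0,"dy":0,"dz":0,"rx":0,"ry":0,"rz":0,"hand":0.02}]' 22
```

```text
clock: 3.72
position: [0.6129, 0.2323, 0.1006]
ee_rot: [0.003, 0.063, 0.998, 0.002]
contact_force: [-1.1, 0.7, 11.1]
width: 0.0219
gripper_force: 23.3
```

```bash
python3 -m pendant '[{"dx":0,"dy":0,"dz":-0.003,"rx":0,"ry":0,"rz":0,"hand":0.02},{"dx":0,"dy":0,"dz":-0.003,"rx":0,"ry":0,"rz":0,"hand":0.02},{"dx":0,"dy":0,"dz":-0.004,"rx":0,"ry":0,"rz":0,"hand":0.02},{"dx":0,"dy":0,"dz":0,"rx":0,"ry":0,"rz":0,"hand":0.02}]' 22
python3 - <<'E'
from h import *
from rig import manip
go(.611,.231,.098,82.6)
s=manip.get_image("scene");t=manip.get_image("top")
a=crop(s["frame"],250,130,65,70,6);b=crop(t["frame"],220,155,65,70,6)
cv2.imwrite("pics/grasp2.png",np.hstack([a,b]))
E
```

```text
clock: 4.05
position: [0.6112, 0.2313, 0.1076]
ee_rot: [0.0, 0.063, 0.998, 0.0]
contact_force: [0.9, 0.3, -0.2]
width: 0.0223
gripper_force: 22.2
shift tool [ 0.2 -0.3  9.6] mm; rz 0.18 | after turn: [ 0.2 -0.3  9.6] tilt 0.03 q [ 0.26  0.48  1.51  0.    1.16 -1.19] pos [0.6112 0.2313 0.1076] w 0.0223 F 22.156795263290405 [ 0.9  0.3 -0.2]
```

View pics/grasp2.png

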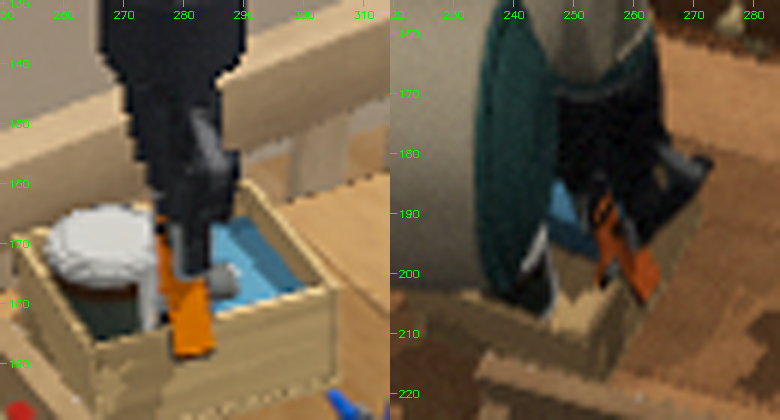

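```bash
python3 -m pendant '[{"dx":0,"dy":0,"dz":-0.006,"rx":0,"ry":0,"rz":0,"hand":0.02},{"dx":0,"dy":0,"dz":-0.008,"rx":0,"ry":0,"rz":0,"hand":0.02},{"dx":0,"dy":0,"dz":-0.01,"rx":0,"ry":0,"rz":0,"hand":0.02},{"dx":0,"dy":0,"dz":-0.015,"rx":0,"ry":0,"rz":0,"hand":0.02},{"dx":0,"dy":0,"dz":-0.02,"rx":0,"ry":0,"rz":0,"hand":0.02},{"dx":0,"dy":0,"dz":-0.02,"rx":0,"ry":0,"rz":0,"hand":0.02},{"dx":0,"dy":0,"dz":-0.02,"rx":0,"ry":0,"rz":0,"hand":0.02},{"dx":0,"dy":0,"dz":-0.02,"rx":0,"ry":0,"rz":0,"hand":0.02},{"dx":0,"dy":0,"dz":-0.01,"rx":0,"ry":0,"rz":0,"hand":0.02},{"dx":0,"dy":0,"dz":0,"rx":0,"ry":0,"rz":0,"hand":0.02}]' 22
python3 - <<'E'
from h import *
from rig import manip
s=manip.get_image("scene");t=manip.get_image("top")
p=manip.get_state()["position"]; us=[int(v) for v in proj(s,p)]; ut=[int(v) for v in proj(t,p)]
a=crop(s["frame"],us[0]-25,us[1]-20,50,50,8);b=crop(t["frame"],ut[0]-25,ut[1]-20,50,50,8)
cv2.imwrite("pics/lift.png",np.hstack([a,b]))
np.save("s1.npy",s,allow_pickle=True);np.save("t1.npy",t,allow_pickle=True)
go(.535,-.102,.23,97.6); print(p, proj(s,p),proj(t,p))
E
```

```text
clock: 4.98
position: [0.6126, 0.2316, 0.2402]
ee_rot: [0.003, 0.063, 0.998, 0.001]
contact_force: [0.3, -0.6, 0.1]
width: 0.0222
gripper_force: 22.1
shift tool [  33.4 -340.     6.3] mm; rz -14.82 | after turn: [ 119.3 -320.2    6.3] tilt 0.02 q [ 0.26  0.39  1.32  0.    1.43 -1.19] pos [0.6109 0.2311 0.2364] w 0.0221 F 22.141718566417694 [-0.7  0.9 -0.7]
[0.61087807 0.23111628 0.23639917] (np.float64(279.21400210598864), np.float64(138.22905610246488)) (np.float64(253.76023554740763), np.float64(171.8804191325142))
```

View pics/lift.png

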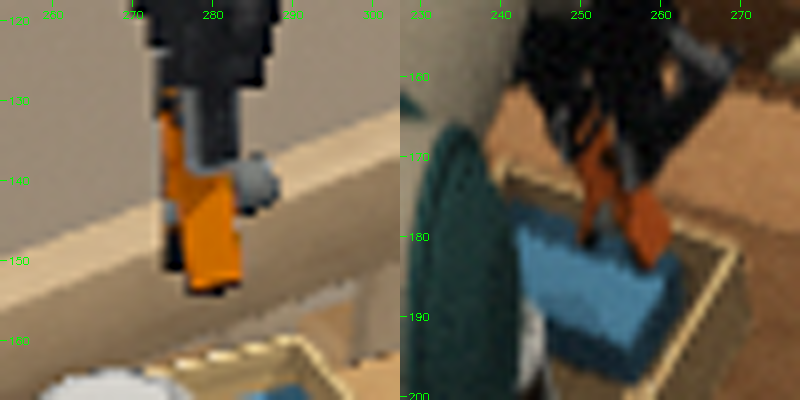

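Run:
```python
from h import *
s=np.load("s1.npy",allow_pickle=True).item();t=np.load("t1.npy",allow_pickle=True).item()
n=tri([(s,280.5,153.5),(t,259,184)]);f=tri([(s,275.3,151),(t,251,181.5)])
print(n,f,(n[0]+f[0])/2)
p=np.array([0.6109,0.2311,0.2364])
ex=np.array([np.cos(.13),-np.sin(.13),0])
for g in (.024,.027,.030,.033,.036,.040):  # origin g below TCP
  for th in(0,):
    o=p-[0,0,g]; print(g,np.round([proj(s,o+ex*.022+[0,0,.0145]),proj(s,o+[.13*-.015,-.015,-.024]),proj(t,o+[.13*-.015,-.015,-.024]),proj(t,o+[.002,.015,-.024])],1).tolist())
```

```text
(array([0.60039538, 0.21149554, 0.19336721]), [np.float64(0.00298919753123096), np.float64(0.002989197531230906)]) (array([0.60084128, 0.24275798, 0.18878773]), [np.float64(0.00034259700323334695), np.float64(0.000342597003233492)]) [0.60061833 0.22712676 0.19107747]
0.024 [[286.1, 139.6], [281.6, 154.1], [259.1, 181.8], [251.4, 178.7]]
0.027 [[286.1, 140.5], [281.6, 155.0], [259.1, 182.3], [251.5, 179.2]]
0.03 [[286.1, 141.3], [281.7, 155.8], [259.2, 182.8], [251.6, 179.7]]
0.033 [[286.2, 142.2], [281.7, 156.6], [259.3, 183.3], [251.7, 180.2]]
0.036 [[286.2, 143.0], [281.8, 157.4], [259.4, 183.8], [251.7, 180.8]]
0.04 [[286.3, 144.1], [281.8, 158.5], [259.5, 184.4], [251.9, 181.4]]
```

```bash
python3 -m pendant '[{"dx":0.002,"dy":-0.02,"dz":0,"rx":0,"ry":0,"rz":0,"hand":0.02},{"dx":0.002,"dy":-0.025,"dz":0,"rx":0,"ry":0,"rz":0,"hand":0.02},{"dx":0.002,"dy":-0.03,"dz":0,"rx":0,"ry":0,"rz":0,"hand":0.02},{"dx":0.002,"dy":-0.03,"dz":0,"rx":0,"ry":0,"rz":0,"hand":0.02},{"dx":0.002,"dy":-0.03,"dz":0,"rx":0,"ry":0,"rz":0,"hand":0.02},{"dx":0.002,"dy":-0.03,"dz":0,"rx":0,"ry":0,"rz":0,"hand":0.02},{"dx":0.002,"dy":-0.03,"dz":0,"rx":0,"ry":0,"rz":0,"hand":0.02},{"dx":0.002,"dy":-0.03,"dz":0,"rx":0,"ry":0,"rz":0,"hand":0.02},{"dx":0.002,"dy":-0.03,"dz":0,"rx":0,"ry":0,"rz":0,"hand":0.02},{"dx":0.003,"dy":-0.03,"dz":0,"rx":0,"ry":0,"rz":0,"hand":0.02},{"dx":0.003,"dy":-0.03,"dz":0,"rx":0,"ry":0,"rz":0,"hand":0.02},{"dx":0.004,"dy":-0.025,"dz":0,"rx":0,"ry":0,"rz":0,"hand":0.02}]' 22;python3 -m pendant '[{"dx":0,"dy":0,"dz":0,"rx":0,"ry":0,"rz":-5,"hand":0.02},{"dx":0,"dy":0,"dz":0,"rx":0,"ry":0,"rz":-5,"hand":0.02},{"dx":0,"dy":0,"dz":0,"rx":0,"ry":0,"rz":-4.8,"hand":0.02},{"dx":0,"dy":0,"dz":0,"rx":0,"ry":0,"rz":0,"hand":0.02},{"dx":0,"dy":0,"dz":0,"rx":0,"ry":0,"rz":0,"hand":0.02}]' 22
python3 - <<'E'
from h import *
s=np.load("s0.npy",allow_pickle=True).item()
print("bottle",atz(s,392,258,0))
go(.540,-.102,.19,97.6)
E
```

```text
clock: 6.08
position: [0.5391, -0.1044, 0.2345]
ee_rot: [-0.002, 0.063, 0.998, 0.0]
contact_force: [1.7, -0.5, -0.6]
width: 0.0223
gripper_force: 22.1
clock: 6.5
position: [0.5398, -0.1025, 0.2349]
ee_rot: [-0.001, -0.065, 0.998, 0.001]
contact_force: [0.4, 0.3, -1.0]
width: 0.0222
gripper_force: 22.1
bottle [ 0.7535299  -0.17886252  0.        ]
shift tool [-0.4  0.4 44.9] mm; rz -0.15 | after turn: [-0.4  0.4 44.9] tilt 0.16 q [-0.31  0.24  1.55  0.    1.36 -2.02] pos [ 0.5398 -0.1025  0.2349] w 0.0222 F 22.125529646873474 [ 0.4  0.3 -1. ]
```

```bash
python3 -m pendant '[{"dx":0,"dy":0,"dz":0.015,"rx":0,"ry":0,"rz":0,"hand":0.02},{"dx":0,"dy":0,"dz":0.015,"rx":0,"ry":0,"rz":0,"hand":0.02},{"dx":0,"dy":0,"dz":0.011,"rx":0,"ry":0,"rz":0,"hand":0.02},{"dx":0,"dy":0,"dz":0,"rx":0,"ry":0,"rz":0,"hand":0.02},{"dx":0,"dy":0,"dz":0,"rx":0,"ry":0,"rz":0,"hand":0.02}]' 22
python3 - <<'E'
from h import *
from rig import manip
s=manip.get_image("scene");t=manip.get_image("top")
a=crop(s["frame"],285,195,66,66,6);b=crop(t["frame"],310,195,66,66,6)
cv2.imwrite("pics/pre.png",np.hstack([a,b]))
go(.540,-.102,.156,97.6)
E
```

```text
clock: 6.92
position: [0.54, -0.1022, 0.1944]
ee_rot: [-0.001, -0.066, 0.998, 0.0]
contact_force: [0.3, -0.2, -0.4]
width: 0.0224
gripper_force: 22.1
shift tool [ 0.9  0.8 39.8] mm; rz -0.04 | after turn: [ 0.9  0.8 39.8] tilt 0.05 q [-0.31  0.26  1.62  0.    1.26 -2.02] pos [ 0.541  -0.1026  0.1958] w 0.0221 F 22.13370680809021 [ 0.7  0.4 -0.6]
```

View pics/pre.png

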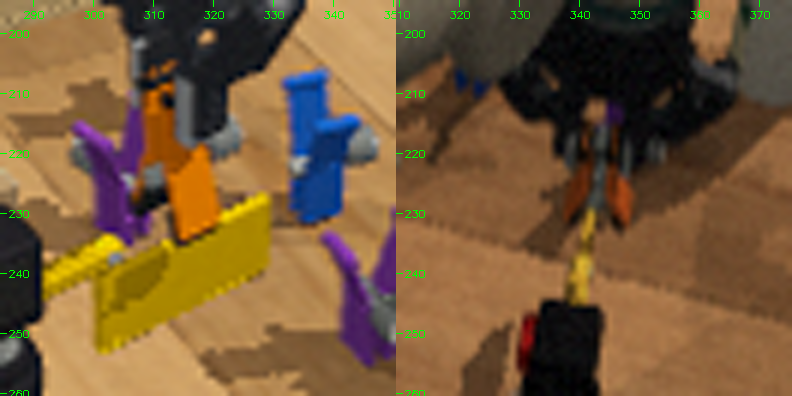

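Run:
```python
from h import *
from rig import manip
t=manip.get_image("top");f=t["frame"].astype(int);t0=np.load("t0.npy",allow_pickle=True).item();g=t0["frame"].astype(int)
for v in range(224,236): print(v,[tuple(f[v,u]) for u in range(336,351)] if v in(226,228,230,232,233) else "")
for v in range(216,245,2):
    w=np.clip(g[v,334:352,0]/2+g[v,334:352,1]/2-g[v,334:352,2]-45,0,None)
    print(v,g[v,334:352,2].tolist(), round((w*np.arange(334,352)).sum()/max(w.sum(),1),2))
for z in(.142,.128): print([np.round(proj(t,W),2).tolist() for W in ([.540-.105*.991+r*.991,-.102-.105*.1326+r*.1326,z] for r in (.07,.105,.15))])
```

```text
224 
225 
226 [(np.int64(78), np.int64(51), np.int64(30)), (np.int64(80), np.int64(56), np.int64(32)), (np.int64(76), np.int64(45), np.int64(22)), (np.int64(88), np.int64(40), np.int64(15)), (np.int64(93), np.int64(40), np.int64(17)), (np.int64(106), np.int64(43), np.int64(14)), (np.int64(62), np.int64(38), np.int64(21)), (np.int64(63), np.int64(62), np.int64(59)), (np.int64(63), np.int64(60), np.int64(53)), (np.int64(101), np.int64(42), np.int64(15)), (np.int64(91), np.int64(38), np.int64(13)), (np.int64(157), np.int64(67), np.int64(22)), (np.int64(155), np.int64(70), np.int64(24)), (np.int64(90), np.int64(53), np.int64(25)), (np.int64(77), np.int64(50), np.int64(32))]
227 
228 [(np.int64(80), np.int64(52), np.int64(31)), (np.int64(80), np.int64(55), np.int64(34)), (np.int64(83), np.int64(40), np.int64(15)), (np.int64(89), np.int64(38), np.int64(14)), (np.int64(87), np.int64(39), np.int64(13)), (np.int64(51), np.int64(31), np.int64(16)), (np.int64(63), np.int64(62), np.int64(61)), (np.int64(64), np.int64(65), np.int64(61)), (np.int64(63), np.int64(62), np.int64(58)), (np.int64(74), 
[... 2961 characters left out ...]
.98
232 [21, 24, 23, 24, 25, 17, 29, 30, 32, 18, 29, 33, 35, 36, 32, 34, 47, 43] 342.05
234 [24, 25, 24, 26, 32, 41, 46, 35, 35, 48, 45, 47, 45, 46, 44, 44, 47, 44] 342.35
236 [20, 20, 27, 36, 50, 46, 34, 38, 28, 45, 42, 44, 43, 43, 45, 50, 45, 45] 341.84
238 [52, 44, 44, 45, 42, 30, 36, 40, 45, 44, 44, 48, 48, 46, 44, 47, 40, 36] 341.0
240 [61, 61, 63, 64, 45, 37, 35, 36, 70, 57, 44, 37, 38, 36, 36, 41, 46, 46] 339.48
242 [62, 62, 57, 62, 32, 39, 35, 39, 52, 62, 68, 62, 58, 66, 66, 68, 57, 49] 341.26
244 [53, 50, 50, 54, 24, 33, 32, 44, 65, 59, 62, 59, 62, 63, 64, 61, 64, 61] 342.35
[[340.42, 238.44], [341.83, 229.35], [343.59, 217.99]]
[[340.16, 240.43], [341.56, 231.39], [343.31, 220.09]]
```

```bash
python3 -m pendant '[{"dx":0,"dy":0,"dz":0.004,"rx":-3,"ry":0,"rz":0,"hand":0.02},{"dx":0,"dy":0,"dz":0,"rx":-2,"ry":0,"rz":0,"hand":0.02},{"dx":0,"dy":0,"dz":0,"rx":0,"ry":0,"rz":0,"hand":0.02},{"dx":0,"dy":0,"dz":0,"rx":0,"ry":0,"rz":0,"hand":0.02}]' 22
python3 - <<'E'
from h import *
from rig import manip
t=manip.get_image("top");s=manip.get_image("scene")
cv2.imwrite("pics/pre2.png",np.hstack([crop(t["frame"],330,212,26,32,15,2),crop(s["frame"],300,210,32,40,12,2)]) if 0 else np.hstack([crop(t["frame"],330,213,26,32,15,2),crop(s["frame"],302,208,27,32,15,2)]))
go(.540,-.102,.156,97.6)
E
```

```text
clock: 7.4
position: [0.541, -0.1033, 0.1918]
ee_rot: [-0.002, -0.065, 0.997, 0.043]
contact_force: [0.7, -0.9, -0.6]
width: 0.022
gripper_force: 22.1
shift tool [ 0.7 -2.4 35.7] mm; rz -0.02 | after turn: [ 0.7 -2.4 35.7] tilt 4.95 q [-0.37  0.28  1.6   0.08  1.3  -2.09] pos [ 0.5407 -0.1026  0.1918] w 0.0224 F 22.137734591960907 [ 0.   0.3 -0.7]
```

View pics/pre2.png

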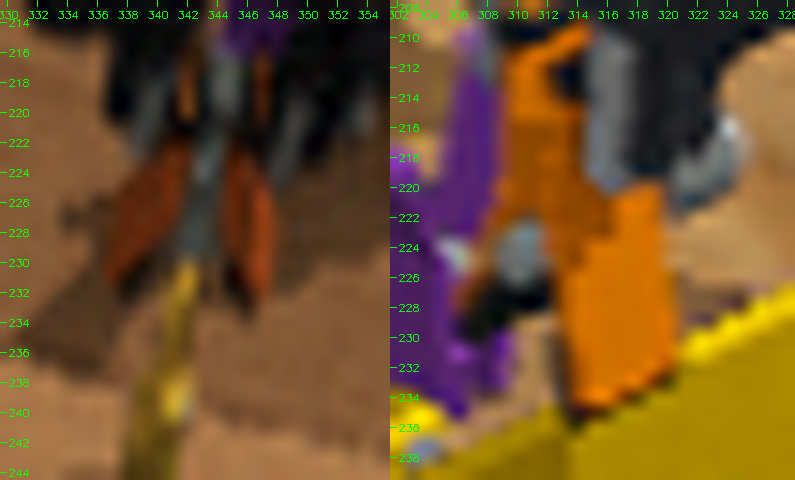

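```bash
python3 -m pendant '[{"dx":0,"dy":0.0007,"dz":0.004,"rx":0,"ry":0,"rz":0,"hand":0.02},{"dx":0,"dy":-0.0004,"dz":0.005,"rx":0,"ry":0,"rz":0,"hand":0.02},{"dx":0,"dy":-0.0004,"dz":0.005,"rx":0,"ry":0,"rz":0,"hand":0.02},{"dx":0,"dy":-0.0004,"dz":0.004,"rx":0,"ry":0,"rz":0,"hand":0.02},{"dx":0,"dy":0,"dz":0,"rx":0,"ry":0,"rz":0,"hand":0.02}]' 22; python3 -m pendant '[{"dx":0,"dy":-0.0004,"dz":0.005,"rx":0,"ry":0,"rz":0,"hand":0.02},{"dx":0,"dy":-0.0004,"dz":0.005,"rx":0,"ry":0,"rz":0,"hand":0.02},{"dx":0,"dy":-0.0002,"dz":0.003,"rx":0,"ry":0,"rz":0,"hand":0.02},{"dx":0,"dy":0,"dz":0,"rx":0,"ry":0,"rz":0,"hand":0.02}]' 22
```

```text
clock: 7.92
position: [0.5396, -0.1011, 0.172]
ee_rot: [-0.004, -0.066, 0.997, 0.044]
contact_force: [-0.7, -0.8, -1.5]
width: 0.0221
gripper_force: 22.1
clock: 8.25
position: [0.5399, -0.1013, 0.1594]
ee_rot: [-0.004, -0.066, 0.997, 0.044]
contact_force: [0.1, 0.1, -0.5]
width: 0.0221
gripper_force: 22.1
```

```bash
R='"rx":0,"ry":0,"rz":0,"hand":0.02'; python3 -m pendant '[{"dx":0,"dy":-0.0001,"dz":0.0015,"rx":0,"ry":0,"rz":0,"hand":0.02},{"dx":0,"dy":-0.0001,"dz":0.0015,"rx":0,"ry":0,"rz":0,"hand":0.02},{"dx":0,"dy":0,"dz":0,"rx":0,"ry":0,"rz":0,"hand":0.02}]' 22; python3 -m pendant '[{"dx":0,"dy":-0.0001,"dz":0.0015,"rx":0,"ry":0,"rz":0,"hand":0.02},{"dx":0,"dy":0,"dz":0,"rx":0,"ry":0,"rz":0,"hand":0.02}]' 22; python3 -m pendant '[{"dx":0,"dy":-0.0001,"dz":0.0015,"rx":0,"ry":0,"rz":0,"hand":0.02},{"dx":0,"dy":0,"dz":0,"rx":0,"ry":0,"rz":0,"hand":0.02}]' 22
```

```text
clock: 8.5
position: [0.5409, -0.1014, 0.1588]
ee_rot: [-0.002, -0.066, 0.997, 0.043]
contact_force: [-1.8, 0.1, 5.7]
width: 0.0225
gripper_force: 22.8
clock: 8.67
position: [0.5413, -0.1015, 0.1586]
ee_rot: [-0.001, -0.066, 0.997, 0.043]
contact_force: [-1.8, -0.3, 12.7]
width: 0.022
gripper_force: 23.4
clock: 8.83
position: [0.5418, -0.1015, 0.1584]
ee_rot: [-0.0, -0.066, 0.997, 0.043]
contact_force: [-4.1, 1.1, 19.1]
width: 0.0221
gripper_force: 24.0
```

```bash
python3 -m pendant '[{"dx":0,"dy":0,"dz":0,"rx":0,"ry":0,"rz":0,"hand":0.03},{"dx":0,"dy":0,"dz":0,"rx":0,"ry":0,"rz":0,"hand":0.036},{"dx":0,"dy":0,"dz":0,"rx":0,"ry":0,"rz":0,"hand":0.036}]' 22; python3 -m pendant '[{"dx":0,"dy":0,"dz":0,"rx":0,"ry":0,"rz":0,"hand":0.042},{"dx":0,"dy":0,"dz":0,"rx":0,"ry":0,"rz":0,"hand":0.042}]' 22; python3 -m pendant '[{"dx":0,"dy":0,"dz":0,"rx":0,"ry":0,"rz":0,"hand":0.046},{"dx":0,"dy":0,"dz":0,"rx":0,"ry":0,"rz":0,"hand":0.046}]' 22
```

```text
clock: 9.08
position: [0.541, -0.1016, 0.1552]
ee_rot: [-0.002, -0.066, 0.997, 0.043]
contact_force: [-0.7, -1.0, 5.6]
width: 0.0362
gripper_force: 8.5
clock: 9.25
position: [0.5406, -0.1019, 0.154]
ee_rot: [-0.003, -0.066, 0.997, 0.043]
contact_force: [0.5, -0.6, 0.0]
width: 0.0423
gripper_force: 5.4
clock: 9.42
position: [0.5403, -0.1012, 0.1538]
ee_rot: [-0.003, -0.066, 0.997, 0.044]
contact_force: [-0.3, -1.0, -0.0]
width: 0.0462
gripper_force: 3.4
```

```bash
python3 -m pendant '[{"dx":0,"dy":0,"dz":0.001,"rx":0,"ry":0,"rz":0,"hand":0.052},{"dx":0,"dy":0,"dz":0,"rx":0,"ry":0,"rz":0,"hand":0.065},{"dx":0,"dy":0,"dz":0,"rx":0,"ry":0,"rz":0,"hand":0.08},{"dx":0,"dy":0,"dz":0,"rx":0,"ry":0,"rz":0,"hand":0.085},{"dx":0,"dy":0,"dz":0,"rx":0,"ry":0,"rz":0,"hand":0.085}]' 22
python3 - <<'E'
from h import *
from rig import manip
t=manip.get_image("top");s=manip.get_image("scene")
cv2.imwrite("pics/rel.png",np.hstack([crop(t["frame"],320,205,38,44,10,2),crop(s["frame"],296,205,40,44,10,2)]))
np.save("s2.npy",s,allow_pickle=True)
go(.540,-.102,.156,97.6)
E
```

```text
clock: 9.83
position: [0.5403, -0.1011, 0.1532]
ee_rot: [-0.003, -0.066, 0.997, 0.044]
contact_force: [1.1, 0.1, -1.2]
width: 0.0851
gripper_force: 0.0
shift tool [ 0.4 -0.6 -2.8] mm; rz -0.01 | after turn: [ 0.4 -0.6 -2.8] tilt 5.01 q [-0.36  0.31  1.66  0.08  1.21 -2.1 ] pos [ 0.5403 -0.1012  0.1533] w 0.085 F 0.0 [ 0.6  0.5 -0.1]
```

View pics/rel.png

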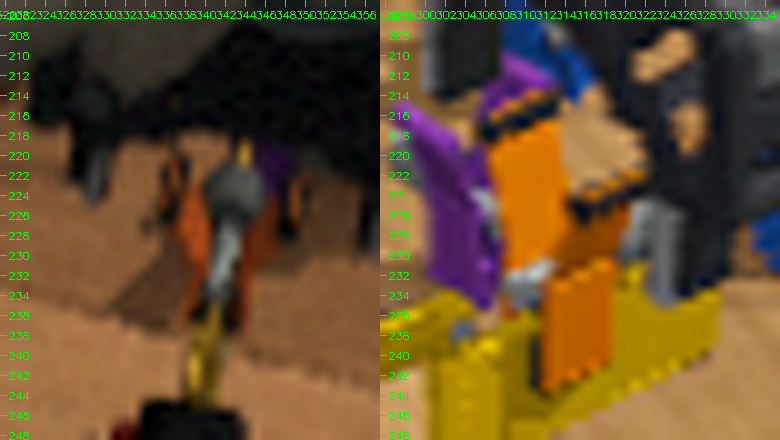

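```bash
python3 - <<'E'
from h import *
s=np.load("s2.npy",allow_pickle=True).item();t=np.load("t0.npy",allow_pickle=True).item()
ex=np.array([.991,.1326,0]);ey=np.array([-.1326,.991,0]);ez=np.array([0,0,1])
for x in(0,):
  o=np.array([.540,-.102,.128])
  for n,y,z in(("inner top",.022,.053),("outer top",-.022,.053),("outer jaw",-.007,-.024)):
    print(n,[np.round(proj(s,o+ex*a+ey*y+ez*z),1).tolist() for a in(-.012,.012)],np.round(proj(t,o+ey*y+ez*z),1))
E
python3 -m pendant '[{"dx":0,"dy":0.001,"dz":-0.01,"rx":0,"ry":0,"rz":0,"hand":0.085},{"dx":0,"dy":0.001,"dz":-0.015,"rx":0,"ry":0,"rz":0,"hand":0.085},{"dx":0,"dy":0.001,"dz":-0.02,"rx":0,"ry":0,"rz":0,"hand":0.085},{"dx":0,"dy":0.002,"dz":-0.025,"rx":0,"ry":0,"rz":0,"hand":0.085},{"dx":0,"dy":0.002,"dz":-0.025,"rx":0,"ry":0,"rz":0,"hand":0.085},{"dx":0,"dy":0,"dz":0,"rx":5,"ry":0,"rz":0,"hand":0.085},{"dx":0,"dy":0,"dz":0,"rx":0,"ry":0,"rz":0,"hand":0.085},{"dx":0,"dy":0,"dz":0,"rx":0,"ry":0,"rz":0,"hand":0.085}]' 22
python3 - <<'E'
from h import *
from rig import manip
t=manip.get_image("top");f=t["frame"].astype(int)
def seg(d,c):
  f=d["frame"].astype(int);m=(f[...,0]>1.9*f[...,1])&(f[...,1]>1.4*f[...,2])&(f[...,0]>70)
  v,u=np.nonzero(m[c[1]:c[3],c[0]:c[2]]);print(len(u),u.min()+c[0],u.max()+c[0],v.min()+c[1],v.max()+c[1]); 
  for r in range(v.min(),v.max()+1,2): print(r+c[1],(np.sort(u[v==r])+c[0]).tolist())
seg(t,(325,195,365,245)); s=manip.get_image("scene");seg(s,(296,205,335,250))
go(.4358,-.116,.23,97.6)
E
```

```text
inner top [[306.2, 216.5], [313.5, 212.9]] [336.  222.5]
outer top [[316.9, 225.1], [324.2, 221.3]] [349.3 224.5]
outer jaw [[313.2, 244.6], [320.2, 240.8]] [343.1 235.1]
clock: 10.6
position: [0.5402, -0.1015, 0.2493]
ee_rot: [0.0, -0.067, 0.998, 0.001]
contact_force: [0.6, -0.6, 0.4]
width: 0.0849
gripper_force: 0.0
52 336 347 221 236
221 [337]
223 []
225 [336, 338, 339]
227 [337, 338, 339, 340, 345, 346]
229 [338, 339, 340, 344, 345, 346, 347]
231 [339, 340, 344, 345]
233 [339, 344]
235 [339, 344]
104 307 320 217 243
217 [311, 312]
219 [307]
221 [307]
223 []
225 [314, 320]
227 [314, 315, 317, 318, 319]
229 [313, 314, 315, 316, 317, 318, 319]
231 [308, 309, 314, 315, 316]
233 [315, 316, 317, 318]
235 [308, 312, 313, 315, 316, 317, 318]
237 [313, 314, 315, 316, 317, 318]
239 [312, 313, 314, 315, 316, 317, 318]
241 [312, 313, 314, 315, 316, 317]
243 [312]
shift tool [1.05e+02 1.00e-01 1.81e+01] mm; rz 0.01 | after turn: [1.05e+02 1.00e-01 1.81e+01] tilt 0.13 q [-0.31  0.23  1.53  0.    1.39 -2.02] pos [ 0.54   -0.1023  0.2479] w 0.0849 F 0.0 [ 0.3 -0.1 -0.2]
```

```bash
python3 -m pendant '[{"dx":0.025,"dy":0,"dz":0,"rx":0,"ry":0,"rz":0,"hand":0.085},{"dx":0.03,"dy":0.001,"dz":0,"rx":0,"ry":0,"rz":0,"hand":0.085},{"dx":0.03,"dy":0,"dz":0,"rx":0,"ry":0,"rz":0,"hand":0.085},{"dx":0.02,"dy":0,"dz":0,"rx":0,"ry":0,"rz":0,"hand":0.085},{"dx":0,"dy":0,"dz":0.02,"rx":0,"ry":0,"rz":0,"hand":0.085},{"dx":0,"dy":0,"dz":0.02,"rx":0,"ry":0,"rz":0,"hand":0.085},{"dx":0,"dy":0,"dz":0.02,"rx":0,"ry":0,"rz":0,"hand":0.085},{"dx":0,"dy":0,"dz":0.02,"rx":0,"ry":0,"rz":0,"hand":0.085},{"dx":0,"dy":0,"dz":0.02,"rx":0,"ry":0,"rz":0,"hand":0.085},{"dx":0,"dy":0,"dz":0.006,"rx":0,"ry":0,"rz":0,"hand":0.08},{"dx":0,"dy":0,"dz":0,"rx":0,"ry":0,"rz":0,"hand":0.06},{"dx":0,"dy":0,"dz":0,"rx":0,"ry":0,"rz":0,"hand":0.06}]' 28
python3 - <<'E'
from h import *
go(.4358,-.116,.142,97.6)
E
```

```text
clock: 11.7
position: [0.4364, -0.1157, 0.1424]
ee_rot: [-0.0, -0.066, 0.998, 0.0]
contact_force: [-0.2, 0.3, 0.9]
width: 0.0601
gripper_force: 0.0
shift tool [ 0.6 -0.3  0.4] mm; rz -0.05 | after turn: [ 0.6 -0.3  0.4] tilt 0.06 q [-0.41  0.16  1.9   0.    1.08 -2.12] pos [ 0.4364 -0.1157  0.1424] w 0.0601 F 0.0 [-0.2  0.3  0.9]
```

```bash
python3 -m pendant '[{"dx":0,"dy":0,"dz":0,"rx":0,"ry":0,"rz":0,"hand":0.048},{"dx":0,"dy":0,"dz":0,"rx":0,"ry":0,"rz":0,"hand":0.042},{"dx":0,"dy":0,"dz":0,"rx":0,"ry":0,"rz":0,"hand":0.04},{"dx":0,"dy":0,"dz":0,"rx":0,"ry":0,"rz":0,"hand":0.04}]' 30; python3 -m pendant '[{"dx":0,"dy":0,"dz":0,"rx":0,"ry":0,"rz":0,"hand":0.03},{"dx":0,"dy":0,"dz":0,"rx":0,"ry":0,"rz":0,"hand":0.025},{"dx":0,"dy":0,"dz":0,"rx":0,"ry":0,"rz":0,"hand":0.025},{"dx":0,"dy":0,"dz":0,"rx":0,"ry":0,"rz":0,"hand":0.025},{"dx":0,"dy":0,"dz":0,"rx":0,"ry":0,"rz":0,"hand":0.025}]' 30
```

```text
clock: 12.03
position: [0.4368, -0.1142, 0.1436]
ee_rot: [0.001, -0.066, 0.998, 0.001]
contact_force: [0.2, 5.4, 4.5]
width: 0.0401
gripper_force: 2.6
clock: 12.45
position: [0.4367, -0.1141, 0.1438]
ee_rot: [0.001, -0.065, 0.998, 0.001]
contact_force: [-0.4, 4.9, 5.6]
width: 0.0341
gripper_force: 30.7
```

```bash
python3 -m pendant '[{"dx":0,"dy":0.001,"dz":-0.003,"rx":0,"ry":0,"rz":0,"hand":0.025},{"dx":0,"dy":0,"dz":-0.004,"rx":0,"ry":0,"rz":0,"hand":0.025},{"dx":0,"dy":0,"dz":-0.004,"rx":0,"ry":0,"rz":0,"hand":0.025},{"dx":0,"dy":0,"dz":-0.004,"rx":0,"ry":0,"rz":0,"hand":0.025},{"dx":0,"dy":0,"dz":-0.004,"rx":0,"ry":0,"rz":0,"hand":0.025},{"dx":0,"dy":0,"dz":0,"rx":0,"ry":0,"rz":0,"hand":0.025}]' 30
```

```text
clock: 12.95
position: [0.4367, -0.1141, 0.1623]
ee_rot: [0.001, -0.066, 0.998, 0.0]
contact_force: [4.1, 4.0, -4.7]
width: 0.0339
gripper_force: 31.5
```

```bash
python3 -m pendant '[{"dx":0,"dy":0,"dz":-0.006,"rx":0,"ry":0,"rz":0,"hand":0.025},{"dx":0,"dy":0,"dz":-0.006,"rx":0,"ry":0,"rz":0,"hand":0.025},{"dx":0,"dy":0,"dz":-0.006,"rx":0,"ry":0,"rz":0,"hand":0.025},{"dx":0,"dy":0,"dz":-0.006,"rx":0,"ry":0,"rz":0,"hand":0.025},{"dx":0,"dy":0,"dz":-0.006,"rx":0,"ry":0,"rz":0,"hand":0.025},{"dx":0,"dy":0,"dz":-0.006,"rx":0,"ry":0,"rz":0,"hand":0.025},{"dx":0,"dy":0,"dz":-0.006,"rx":0,"ry":0,"rz":0,"hand":0.025},{"dx":0,"dy":0,"dz":-0.006,"rx":0,"ry":0,"rz":0,"hand":0.025},{"dx":0,"dy":0,"dz":-0.006,"rx":0,"ry":0,"rz":0,"hand":0.025},{"dx":0,"dy":0,"dz":-0.006,"rx":0,"ry":0,"rz":0,"hand":0.025},{"dx":0,"dy":0,"dz":-0.006,"rx":0,"ry":0,"rz":0,"hand":0.025},{"dx":0,"dy":0,"dz":-0.004,"rx":0,"ry":0,"rz":0,"hand":0.025}]' 30; python3 -m pendant '[{"dx":0,"dy":0,"dz":-0.005,"rx":0,"ry":0,"rz":0,"hand":0.025},{"dx":0,"dy":0,"dz":-0.005,"rx":0,"ry":0,"rz":0,"hand":0.025},{"dx":0,"dy":0,"dz":-0.005,"rx":0,"ry":0,"rz":0,"hand":0.025},{"dx":0,"dy":0,"dz":0,"rx":0,"ry":0,"rz":0,"hand":0.025}]' 30;python3 -m pendant '[{"dx":0,"dy":0,"dz":-0.003,"rx":0,"ry":0,"rz":0,"hand":0.025},{"dx":0,"dy":0,"dz":-0.002,"rx":0,"ry":0,"rz":0,"hand":0.025},{"dx":0,"dy":0,"dz":0,"rx":0,"ry":0,"rz":0,"hand":0.025},{"dx":0,"dy":0,"dz":0,"rx":0,"ry":0,"rz":0,"hand":0.025}]' 30
```

```text
clock: 13.95
position: [0.4366, -0.1141, 0.2319]
ee_rot: [0.001, -0.066, 0.998, 0.0]
contact_force: [3.9, 3.0, -6.0]
width: 0.0341
gripper_force: 31.5
clock: 14.28
position: [0.4366, -0.1141, 0.2472]
ee_rot: [0.001, -0.066, 0.998, 0.0]
contact_force: [3.5, 3.5, -4.2]
width: 0.0339
gripper_force: 31.7
clock: 14.62
position: [0.4366, -0.1141, 0.2515]
ee_rot: [0.001, -0.066, 0.998, 0.0]
contact_force: [4.6, 4.2, -4.6]
width: 0.0334
gripper_force: 31.7
```

Not yet at the stop (force still just the weight); go on until force rises.

```bash
python3 -m pendant '[{"dx":0,"dy":0,"dz":-0.0015,"rx":0,"ry":0,"rz":0,"hand":0.025},{"dx":0,"dy":0,"dz":-0.0015,"rx":0,"ry":0,"rz":0,"hand":0.025},{"dx":0,"dy":0,"dz":0,"rx":0,"ry":0,"rz":0,"hand":0.025}]' 30; python3 -m pendant '[{"dx":0,"dy":0,"dz":-0.001,"rx":0,"ry":0,"rz":0,"hand":0.025},{"dx":0,"dy":0,"dz":0,"rx":0,"ry":0,"rz":0,"hand":0.025}]' 30
python3 - <<'E'
from h import *
from rig import manip
t=manip.get_image("top");s=manip.get_image("scene")
ex=np.array([.991,.1326,0]);ey=np.array([-.1326,.991,0]);ez=np.array([0,0,1]);o=np.array([.540,-.102,.238])
for n,y,z in(("outer top",-.022,.053),("outer jaw",-.007,-.024)):
    print(n,[np.round(proj(s,o+ex*a+ey*y+ez*z),1).tolist() for a in(-.012,.012)])
print("tab outer end",proj(s,o+ex*.05),"bottle foot",proj(s,[.7535,-.179,0]))
def seg(d,c,k):
  f=d["frame"].astype(int);m=(f[...,0]>1.9*f[...,1])&(f[...,1]>1.4*f[...,2])&(f[...,0]>70) if k else (f[...,0]>90)&(f[...,1]>.7*f[...,0])&(f[...,2]<.3*f[...,0])
  v,u=np.nonzero(m[c[1]:c[3],c[0]:c[2]])
  for r in range(v.min(),v.max()+1,3):
    w=u[v==r]+c[0]; print(r+c[1],(w.min(),w.max(),len(w)) if len(w) else "",end="; ")
  print()
seg(s,(290,165,345,230),1);seg(s,(285,165,345,240),0)
E
```

```text
clock: 14.87
position: [0.4366, -0.1141, 0.2539]
ee_rot: [0.0, -0.066, 0.998, 0.0]
contact_force: [5.7, 3.6, -6.8]
width: 0.0337
gripper_force: 34.0
clock: 15.03
position: [0.4366, -0.1141, 0.2539]
ee_rot: [0.0, -0.066, 0.998, 0.001]
contact_force: [6.7, 2.7, -12.8]
width: 0.034
gripper_force: 33.5
outer top [[317.1, 189.3], [325.0, 185.7]]
outer jaw [[313.2, 211.9], [320.7, 208.2]]
tab outer end (np.float64(330.6535599219019), np.float64(193.69264362287933)) bottle foot (np.float64(392.0220006179385), np.float64(258.0325143186713))
182 (np.int64(310), np.int64(312), 3); 185 (np.int64(306), np.int64(306), 1); 188 ; 191 (np.int64(314), np.int64(320), 5); 194 (np.int64(308), np.int64(319), 8); 197 (np.int64(309), np.int64(316), 4); 200 (np.int64(312), np.int64(318), 6); 203 (np.int64(313), np.int64(318), 6); 206 (np.int64(312), np.int64(318), 7); 209 (np.int64(312), np.int64(315), 4); 
194 (np.int64(328), np.int64(330), 3); 197 (np.int64(321), np.int64(330), 10); 200 (np.int64(299), np.int64(330), 16); 203 (np.int64(294), np.int64(330), 22); 206 (np.int64(291), np.int64(330), 31); 209 (np.int64(291), np.int64(327), 25); 212 (np.int64(299), np.int64(321), 23); 215 (np.int64(300), np.int64(314), 15); 218 (np.int64(300), np.int64(308), 9); 221 (np.int64(301), np.int64(302), 2);
```

```bash
python3 -c "
from rig import manip
print(manip.sign_off())"
```

```text
the job is handed in; nothing more can be done
None
```

I clipped the light upright and fully home on the yellow tab. The mast head is raised to its second stop and still held there with the red button squeezed in, and the job was handed in at about 15 s; the sign-off returned no verdict.

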